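# Hang the reagent bottle holder on the analyser and load it

### The job

The analyser's blue reagent-bottle holder has been taken off: hang it back on the two headed studs on the machine's side, slipping both keyholes over the heads and sliding it fully down so that it locks behind them. Then lower the amber bottle upright into the holder until it stands on its floor. Do not let either of them drop, and leave the clear bottle, the beaker and the pipette-tip box standing where they are.

Things in the scene. Friction and masses are not known exactly. Their poses are not given: they have to be found in the camera images.
- stud_a (a point): One of two level steel headed studs on the analyser's grey upright side panel. Point: on the stud's axis, 3 mm out from the panel, 142 mm above the bench. y: along the stud, out of the panel (near world -y, 0.3 rad either way); x: level along the panel, from stud_a to stud_b; z up. Shank 6 mm thick and 6 mm long, then a head 14 mm in diameter, 4 mm thick, ending 7 mm beyond this point.
- stud_b (a point): The second stud, the same as stud_a, 110 mm from it along x. Same axes. From half-way between the studs the flat panel runs 100 mm to -x and 110 mm to +x; the analyser's flat top is 23 mm above the studs' axes.
- analyser: Cream bench instrument with sloping screen and keys, fixed, placed and turned differently each time. Origin: on the bench under its centre; axes as the studs'. Stud panel at y = 130 mm, other side y = -130, back x = 150; 165 mm high from there to x = -60 mm, then sloping down to 90 mm at its front, x = -155 mm.
- holder_grip (a point): Blue sheet-metal bottle holder, 0.2 kg, loose, upright on the bench: open-topped box 64 x 64 mm in front of a wide back plate. Point: the box's centre line, 42 mm above the holder's underside. x along the plate, from keyhole a to b; y away from the plate, to the front; z up. Hung, its axes point as the studs' do. Can be gripped from above across the two side walls (64 mm, along x).
- holder: The holder as a whole. Origin: on the underside, 42 mm below holder_grip, same axes. Side walls 3 mm thick, outer faces at x = -32 and 32 mm, tops at z = 58; front wall to y = 32, 48 high; floor 4 thick; inside 58 (x) by 61 (y). Back plate x = -75 to 75, z = 0 to 90, 3 mm thick, back face at y = -35 mm.
- seat_a (a point): Keyhole a, in the plate 55 mm to -x of holder_grip. Point: where the stud_a point lies once locked: mid-thickness of the plate (y = -33.5 mm), 70 mm above the underside, 3 mm below the slot's closed upper end. Slot 9 mm wide, running down 12 mm from here, then flaring at 45 degrees into an eight-sided opening 22 mm across, centred 23 mm below here. 3 mm of play between panel and head. Axes as holder_grip.
- seat_b (a point): Keyhole b, the same as seat_a, 55 mm to +x of holder_grip. Locked: seat_a is at stud_a and seat_b at stud_b.
- bay (a point): Centre of the holder's inner floor, on its upper face, 4 mm above the underside, 1.5 mm behind (-y of) the box's centre line. Axes as holder_grip.
- amber_mid (a point): Amber (brown) glass reagent bottle with black screw cap and orange band on its label, 0.22 kg, loose, upright. Point: its centre, 64 mm above its underside. Body 50 mm in diameter up to 98 mm, shoulder narrowing to a cap 33 mm in diameter from 110 to 128 mm (the top). z up along the bottle.
- amber: The amber bottle. Origin: centre of its underside.
- clear_mid (a point): Bystander: clear bottle with blue cap and band, otherwise sized as the amber one, upright. Point: its centre, 64 mm up.
- beaker_mid (a point): Bystander: empty glass beaker, 52 mm in diameter, 70 mm high. Point: half-way up. Amber bottle, clear bottle and beaker stand in any order.
- tipbox_mid (a point): Bystander: closed blue pipette-tip box with pale lid, 82 (x) by 122 (y) by 65 mm high. Point: 32 mm up.
Mind the look-alikes: they are no part of the job. Leave any turquoise look-alike of the holder alone. There is more than one size of the amber; the job needs the larger.

How it is judged:
On the way, in this order (a step that is already met when the one before it is completed fails the run):
1. the holder hangs on both studs, locked behind their heads, and is let go (x of seat_a in the frame of stud_a between -0.004 and 0.004 m and y of seat_a in the frame of stud_a between -0.004 and 0.004 m and z of seat_a in the frame of stud_a between -0.004 and 0.004 m and x of seat_b in the frame of stud_b between -0.004 and 0.004 m and y of seat_b in the frame of stud_b between -0.004 and 0.004 m and z of seat_b in the frame of stud_b between -0.004 and 0.004 m and contact force between the fingers and holder below 0.05 N), for 0.2 s.
2. the amber bottle stands in the holder (x of amber_mid in the frame of bay between -0.01 and 0.01 m and y of amber_mid in the frame of bay between -0.011 and 0.011 m and z of amber_mid in the frame of bay between 0.058 and 0.07 m and angle between the z axis of amber_mid and the z axis of bay, either way round below 0.2 rad), for 0.2 s.
At the end, for the whole second after the job is handed in: Both seat points lie within 4 mm of their studs along each axis, holder upright within 0.12 rad; amber bottle on the holder's floor (centre 58 to 70 mm above it, within 10 mm of its middle in x, 11 mm in y), within 0.2 rad of upright; both released and at rest (all of step 2 and x of seat_a in the frame of stud_a between -0.004 and 0.004 m and y of seat_a in the frame of stud_a between -0.004 and 0.004 m and z of seat_a in the frame of stud_a between -0.004 and 0.004 m and x of seat_b in the frame of stud_b between -0.004 and 0.004 m and y of seat_b in the frame of stud_b between -0.004 and 0.004 m and z of seat_b in the frame of stud_b between -0.004 and 0.004 m and linear speed of each of holder, amber below 0.02 m/s and angle between amber_mid's own z axis and vertical below 0.2 rad and angle between holder_grip's own z axis and vertical below 0.12 rad); the robot touches nothing.
It fails at once if the holder drops: it moves faster than 0.5 m/s while not held (contact force between the fingers and holder below 0.05 N and linear speed of holder above 0.5 m/s).
It fails at once if the amber bottle drops: it moves faster than 0.5 m/s while not held (contact force between the fingers and amber below 0.05 N and linear speed of amber above 0.5 m/s).
It fails at once if the clear bottle is moved by more than 25 mm or tipped (distance of clear_mid from where it was at the start of the episode above 0.025 m or angle between clear_mid's own z axis and vertical above 0.3 rad).
It fails at once if the beaker is moved by more than 25 mm or tipped (distance of beaker_mid from where it was at the start of the episode above 0.025 m or angle between beaker_mid's own z axis and vertical above 0.3 rad).
It fails at once if the pipette-tip box is moved by more than 25 mm or tipped (distance of tipbox_mid from where it was at the start of the episode above 0.025 m or angle between tipbox_mid's own z axis and vertical above 0.3 rad).
It also fails if it takes over 72 s, if anything falls off the work surface, if the arm or the gripper's body presses on something with over 40 N, if the wrist force passes 120 N, or if a joint passes its speed limit or range.

### The arm

A 7-joint arm with a two-finger parallel gripper is mounted at the origin on the work surface. World frame = base frame: x ahead of the robot, y to its left, z up, the work surface at z = 0. Lengths are in m, angles in rad, forces in N, time in s.
With the tool pointing down it reaches from about 0.4 to 0.75 m from the base axis. Payload 19.5 kg.
Tool frame: the origin (TCP) lies at the very end of the fingers, on their centre line; the grasp point (between the pads) lies 19 mm behind it; z points along the fingers, y is the line along which they close (so a half turn about z gives the same grasp; the last joint's range is limited). The gripper opens to 85 mm and grips with 20 to 120 N. Pads are 22 mm wide; open, the fingers measure 114 mm over their backs; the gripper's body (76 mm by 85 mm) begins 54 mm behind the grasp point. The pads swing forward as they close: fully open they stand 13 mm farther back than shut.
Start: joints at [1.096, 0.707, -0.028, 1.485, 0.022, 0.951, -0.075], TCP at [0.241, -0.522, 0.231] pointing down, gripper open.
Joint ranges: [-2.71, 2.71], [-0.32, 2.16], [-1.57, 1.52], [0, 2.45], [-1.46, 4.6], [0, 2.02], [-2.83, 2.83]. Speed limits (rad/s): [1.89, 1.89, 2.57, 2.57, 3.01, 3.01, 3.01].

### API

Orientations are given as a unit quaternion [x, y, z, w].
In Python, from rig import bot gives the robot as it stands.
- The arm moves only by the shell command python3 -m creep 'ROWS' [FORCE]. ROWS is JSON, a list that holds one entry, the list of rows, each a list of 7 numbers: the closure in counts, from 0 (fully open) to 255 (shut), then the shift along the world's x, y, z in m, then the turn, a rotation vector about the world's x, y, z in degrees. In form: [[[gripper, x, y, z, ax, ay, az], ...]]. A call has 1 to 5 rows; each row shifts and turns the commanded pose from where the row before left it; what a row does not reach is not made up. A row lasts 1/8 s, in which the tool goes at most 62.5 mm and 10.7 degrees, less where a joint would pass 70% of its speed; a pose out of reach is approached as far as the arm can. A call is refused whole if a number of a shift passes 0.0625 or a number of a turn 10.7, either way. A call with a gripper value outside its range is refused whole. The fingers move at their own pace and stop on an object; FORCE is the grip in N (left out, the last holds). Time passes only in rows, so rows that do not move let the fingers close. It gives the time, the measured TCP pose, the force, the opening and the grip force at its end, in the units of the state.
- bot.sense(): the state, without advancing time (a new reading comes with each control period).
- bot.grab_frame(name): name is "scene" or "top"; returns a dict with "pixels" (420x560x3 uint8, red, green, blue), "fx", "fy", "cx", "cy" (pixels), "k1" (the pictures are not rectified: a ray, as slopes to the right and down, at radius r is drawn at 1 + k1 r^2 times it, then the intrinsics apply), "rvec" (rotation vector, rad) and "tvec" (3), from world to camera coordinates, as OpenCV has them. Camera axes: x right, y down, z forward; pixel columns grow to the right and rows downward; lengths in m; the calibration is good to about 2 mm. A picture is of the moment at which its call begins. There is no depth.
- bot.sign_off(): hands the job in; it is judged then, once.
The state is a dict: "clock": time; "joints": joint angles; "qd": joint speeds; "joint_torque": joint torques, N m; "tcp_pos": TCP position; "ee_rot": TCP orientation; "wrist_force": force on the tool from outside, world axes, zero at the start; "moment": the same for the moment, N m; "finger_gap": opening from 0.0 (shut) to 1.0 (fully open); "gripper_force": force on a finger pad.
Only numpy, scipy, OpenCV 4.12 (cv2) and the standard library are available. Lean on these libraries where they do the work, as an engineer would, in place of code of your own. Each camera call takes 0.05 s, during which the arm holds its last target. There are 200 camera calls.

## Working session

There is one attempt and no reset: what is moved stays moved. The work goes in short steps, Python scripts to look and compute and a shell command to move; the robot and the scene stay as the last step left them, time stands still between calls to the robot, and variables do not carry over. Pictures are saved under pics/ and viewed, at most 14 in all, crops included, and the job is handed in when it is done.

```bash
ls; mkdir -p pics; cat > h.py <<'E'
import numpy as np, cv2, pickle
from scipy.spatial.transform import Rotation as R
from rig import bot
def grab(n,save=None):
    f=bot.grab_frame(n); f={k:(np.array(v) if k in('pixels','rvec','tvec') else v) for k,v in f.items()}
    if save:
        cv2.imwrite(f'pics/{save}.png',f['pixels'][:,:,::-1]); pickle.dump(f,open(f'{save}.pkl','wb'))
    return f
def load(s): return pickle.load(open(s+'.pkl','rb'))
def ray(f,uv):
    d=np.array([(uv[0]-f['cx'])/f['fx'],(uv[1]-f['cy'])/f['fy']]); s=d.copy()
    for _ in range(30): s=d/(1+f['k1']*(s@s))
    Rm=R.from_rotvec(f['rvec'].ravel()).as_matrix(); t=f['tvec'].ravel()
    v=Rm.T@np.array([s[0],s[1],1]); return -Rm.T@t, v/np.linalg.norm(v)
def onz(f,uv,z):
    c,v=ray(f,uv); return c+v*(z-c[2])/v[2]
def proj(f,P):
    Rm=R.from_rotvec(f['rvec'].ravel()).as_matrix(); p=Rm@np.array(P,float)+f['tvec'].ravel()
    s=p[:2]/p[2]; s=s*(1+f['k1']*(s@s)); return np.array([s[0]*f['fx']+f['cx'],s[1]*f['fy']+f['cy']])
def tri(f1,a,f2,b):
    c1,v1=ray(f1,a);c2,v2=ray(f2,b)
    k=np.linalg.lstsq(np.c_[v1,-v2],c2-c1,rcond=None)[0]
    p,q=c1+k[0]*v1,c2+k[1]*v2; return (p+q)/2,np.linalg.norm(p-q)
E
python3 - <<'E'
from h import *
for n in('scene','top'):
    f=grab(n,n+'0'); print(n,{k:v for k,v in f.items() if k!='pixels'},ray(f,(280,210)))
s=bot.sense(); print(s)
E
```

```text
pics
scene {'fx': 410.3308244959319, 'fy': 410.3308244959319, 'cx': 272.6969557000519, 'cy': 211.4394872298394, 'k1': -0.03652631805604372, 'rvec': array([ 2.26210195,  0.54223781, -0.21080061]), 'tvec': array([-0.46571115, -0.1570492 ,  1.2095611 ])} (array([ 0.8478627 , -0.68912043,  0.7147246 ]), array([-0.30054406,  0.67317131, -0.67565794]))
top {'fx': 522.4044426027842, 'fy': 522.4044426027842, 'cx': 278.3016844871606, 'cy': 212.3804588410117, 'k1': -0.0868704715148519, 'rvec': array([ 2.18046907, -2.12381689,  0.11044659]), 'tvec': array([-0.095577  ,  0.56533177,  1.38897955])} (array([ 0.39921409, -0.10622977,  1.44476382]), array([ 0.12306108,  0.01484361, -0.99228808]))
{'clock': 0.1, 'joints': array([ 1.09628676,  0.70701588, -0.02763323,  1.48494898,  0.02198733,
        0.95089583, -0.07547517]), 'qd': array([ 5.13494988e-04, -1.87452260e-03, -1.17237677e-03, -5.04276595e-05,
       -8.27353792e-04, -3.49515473e-04,  2.78105525e-04]), 'joint_torque': array([ 1.62659006e-03, -8.84284043e+01,  1.23638425e+00, -2.36451262e+01,
        1.70180644e-02,  5.00579088e-03, -3.04391119e-05]), 'tcp_pos': array([ 0.24108055, -0.52176239,  0.23088912]), 'ee_rot': array([ 9.76672493e-01,  2.14733806e-01, -1.07676202e-04, -4.71059979e-04]), 'wrist_force': array([-0.28608611, -0.10275297, -0.40096226]), 'moment': array([0.01357258, 0.00257588, 0.01206553]), 'gripper_force': 0.0, 'finger_gap': 1.0008674739862535}
```

View pics/scene0.png

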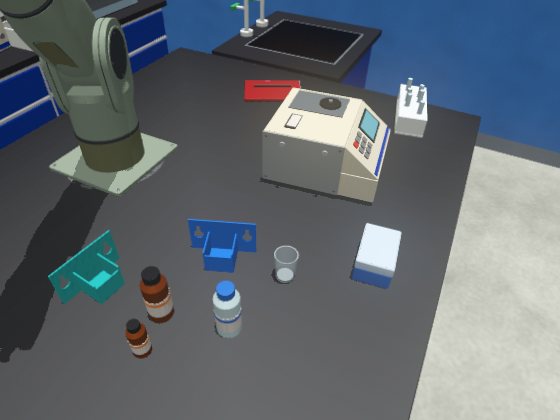

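View pics/top0.png

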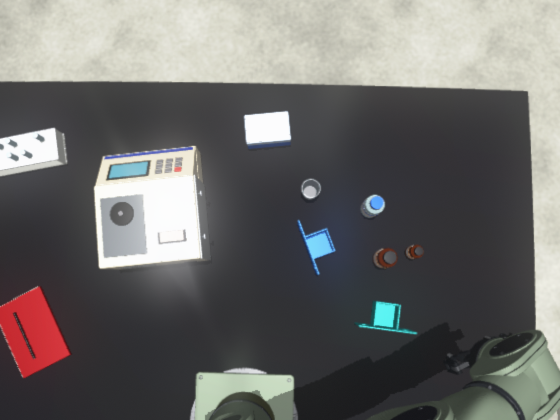

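The scene view shows the analyser panel with studs near (281,143) and (325,153), the blue holder near (222,243), the larger amber bottle near (156,295) and the clear bottle near (228,310). The top view shows the holder near (315,245), amber at (385,258), and the panel edge near x=205. I'll zoom in next.

```bash
python3 - <<'E'
from h import *
s=load('scene0')['pixels'][:,:,::-1]; t=load('top0')['pixels'][:,:,::-1]
def c(i,u,v,w,h,k): return cv2.resize(i[v:v+h,u:u+w],None,fx=k,fy=k,interpolation=cv2.INTER_CUBIC)
can=np.zeros((600,800,3),np.uint8)
def put(im,x,y): can[y:y+im.shape[0],x:x+im.shape[1]]=im
put(c(s,260,115,80,60,5),0,0); put(c(s,185,212,80,60,5),0,300)
put(c(t,185,180,40,60,5),400,0); put(c(t,185,220,40,60,5),600,0); put(c(t,290,215,60,60,5),400,300)
cv2.imwrite('pics/m1.png',can)
E
```

```text
(no output)
```

View pics/m1.png

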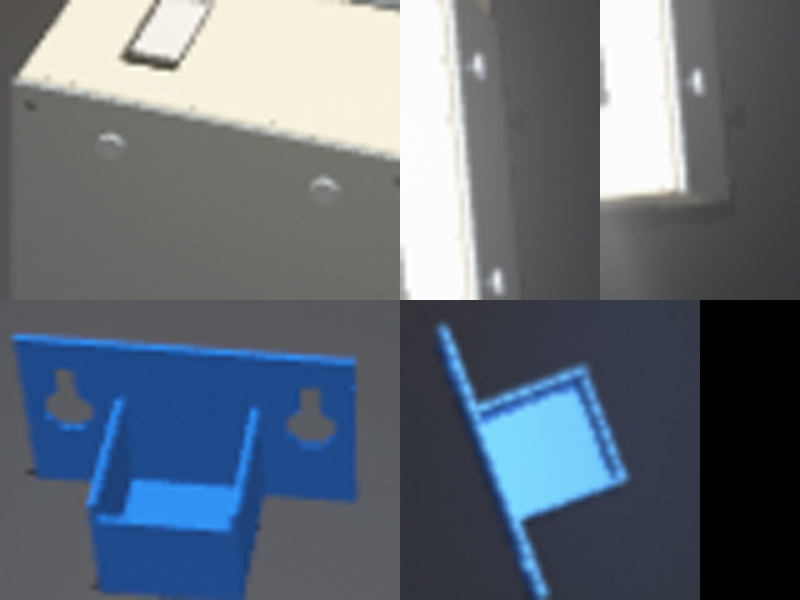

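The montage gives stud heads at scene (281.6,143.8) and (324.2,152.6), and at top (204,235.7) and (200.6,192.8). The holder's plate top ends are at scene (187,218.6) and (255.8,223), and at top (297.8,219.6) and (318.6,274.2). Its keyholes are at the ends of the plate and the box faces the camera.

```bash
python3 - <<'E'
from h import *
s=load('scene0'); t=load('top0')
def show(n,a,b,z): print(n,'tri',*tri(s,a,t,b),'| s',onz(s,a,z)[:2],'t',onz(t,b,z)[:2])
show('stud_b',(281.6,143.8),(204.2,235.6),.142)
show('stud_a',(324.2,152.6),(200.8,192.8),.142)
show('plate far(+x end)',(255.8,223),(297.8,219.6),.09)
show('plate near',(187,218.6),(318.6,274.2),.09)
# front wall top outer corners z=.048, from top crop
for n,a in(('f+',(585,367)),('f-',(628,478))): print(n,onz(t,(290+(a[0]-400)/5-.4,215+(a[1]-300)/5-.4),.048))
# bottles: caps
def cen(f,lo,hi,box):
    u,v,w,h=box; im=cv2.cvtColor(f['pixels'][v:v+h,u:u+w],cv2.COLOR_RGB2HSV); m=cv2.inRange(im,lo,hi)
    n,l,st,c=cv2.connectedComponentsWithStats(m); k=1+np.argmax(st[1:,4]); return c[k]+[u,v],st[k]
for n,f,box in(('s',s,(130,255,50,75)),('t',t,(365,235,40,45))):
    u,v,w,h=box; hsv=cv2.cvtColor(f['pixels'][v:v+h,u:u+w],cv2.COLOR_RGB2HSV)
    print(n,cen(f,(0,100,40),(20,255,255),box))
I=[c for c in(s,t)]
can=np.zeros((400,800,3),np.uint8)
can[:400,:400]=cv2.resize(s['pixels'][260:340,120:200,::-1],(400,400),interpolation=2)
can[:400,400:]=cv2.resize(t['pixels'][215:285,360:430,::-1],(400,400),interpolation=2)
cv2.imwrite('pics/m2.png',can)
E
```

```text
stud_b tri [0.4913148  0.10138267 0.14423422] 0.0004516838238199267 | s [0.49009411 0.10463289] t [0.49127591 0.10162382]
stud_a tri [0.59963723 0.11482427 0.14481145] 0.0010087795937575158 | s [0.5988151  0.11915089] t [0.59960776 0.11507268]
plate far(+x end) tri [ 0.54312421 -0.13272081  0.09403158] 0.0008406826237480337 | s [ 0.54148214 -0.12884711] t [ 0.543198   -0.13302854]
plate near tri [ 0.40338678 -0.18944754  0.09321166] 0.0007755832057991748 | s [ 0.40140027 -0.18662863] t [ 0.40309761 -0.18989399]
f+ [ 0.52698201 -0.21159328  0.048     ]
f- [ 0.46807916 -0.23556649  0.048     ]
s (array([154.60510806, 290.40667976]), array([ 10,  19,  28,  29, 509], dtype=int32))
t (array([384.58024691, 257.98148148]), array([ 11,  13,  21,  20, 162], dtype=int32))
```

View pics/m2.png

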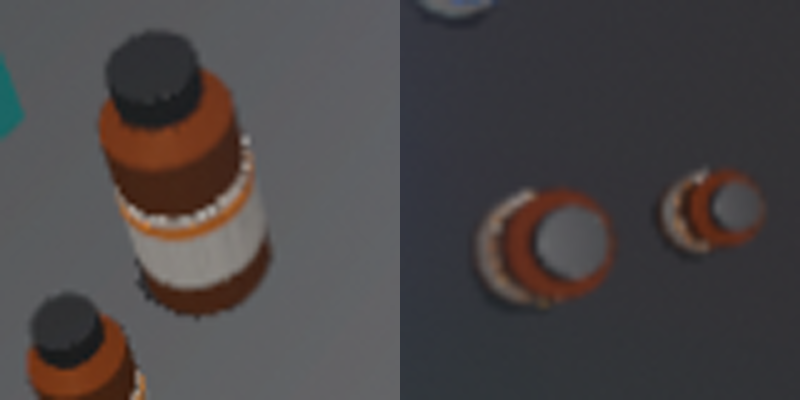

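The larger amber bottle's cap top is centred at scene (150.6,271.9) and top (390.0,256.9), with the smaller one beside it. Now to move above the holder.

```bash
python3 -m creep '[[[0,0.0245,0.033,0,0,0,8.73],[0,0.0245,0.033,0,0,0,8.73],[0,0.0245,0.033,0,0,0,8.73],[0,0.0245,0.033,0,0,0,8.73],[0,0.0245,0.033,0,0,0,8.73]]]' 40
python3 -m creep '[[[0,0.0245,0.033,0,0,0,8.73],[0,0.0245,0.033,0,0,0,8.73],[0,0.0245,0.033,0,0,0,8.73],[0,0.0245,0.033,0,0,0,8.73],[0,0.0245,0.033,0,0,0,8.73]]]'
python3 - <<'E'
from h import *
s=load('scene0'); t=load('top0')
print('amber',tri(s,(150.6,271.9),t,(390,256.9)),onz(s,(150.6,271.9),.128),onz(t,(390,256.9),.128))
q=bot.sense(); print(q['tcp_pos'],R.from_quat(q['ee_rot']).as_matrix()[:,1:],q['joints'])
E
```

```text
clock: 0.72
tcp_pos: [0.3643, -0.3558, 0.2312]
ee_rot: [0.825, 0.564, -0.0, -0.0]
wrist_force: [1.3, 0.3, -0.3]
finger_gap: 0.998
gripper_force: 0.0
clock: 1.35
tcp_pos: [0.4867, -0.1909, 0.2311]
ee_rot: [0.556, 0.831, -0.0, -0.0]
wrist_force: [-0.4, -0.5, 0.2]
finger_gap: 0.999
gripper_force: 0.0
amber (array([ 0.4516381 , -0.36501128,  0.13032237]), np.float64(0.0029785682684181566)) [ 0.45125034 -0.36278928  0.128     ] [ 0.45066074 -0.36652088  0.128     ]
[ 0.48673713 -0.19086503  0.23113715] [[ 9.24724781e-01 -4.17329076e-04]
 [ 3.80636202e-01 -4.20849928e-05]
 [-4.01933646e-04 -9.99999912e-01]] [ 0.54646908  0.65184303 -0.42838513  1.66710192  0.32901163  0.89516187
  0.37824511]
```

```bash
python3 -m creep '[[[0,-0.0005,-0.001,-0.045,0,0,0],[0,0,0,-0.045,0,0,0],[0,0,0,-0.045,0,0,0],[0,0,0,-0.04,0,0,0],[0,0,0,-0.02,0,0,0]]]'
python3 -m creep '[[[0,0,0,-0.012,0,0,0],[0,0,0,0,0,0,0]]]'
python3 - <<'E'
from h import *
s=grab('scene','s1');t=grab('top','t1')
can=np.zeros((400,800,3),np.uint8)
can[:,:400]=cv2.resize(s['pixels'][180:280,170:270,::-1],(400,400),interpolation=2)
can[:,400:]=cv2.resize(t['pixels'][195:295,265:365,::-1],(400,400),interpolation=2)
cv2.imwrite('pics/m3.png',can)
E
```

```text
clock: 1.98
tcp_pos: [0.4849, -0.1926, 0.0342]
ee_rot: [0.558, 0.83, -0.0, -0.001]
wrist_force: [0.3, 0.2, 1.4]
finger_gap: 1.0
gripper_force: 0.0
clock: 2.22
tcp_pos: [0.4855, -0.1929, 0.024]
ee_rot: [0.558, 0.83, -0.0, -0.0]
wrist_force: [0.2, 0.3, -0.6]
finger_gap: 0.997
gripper_force: 0.0
```

View pics/m3.png

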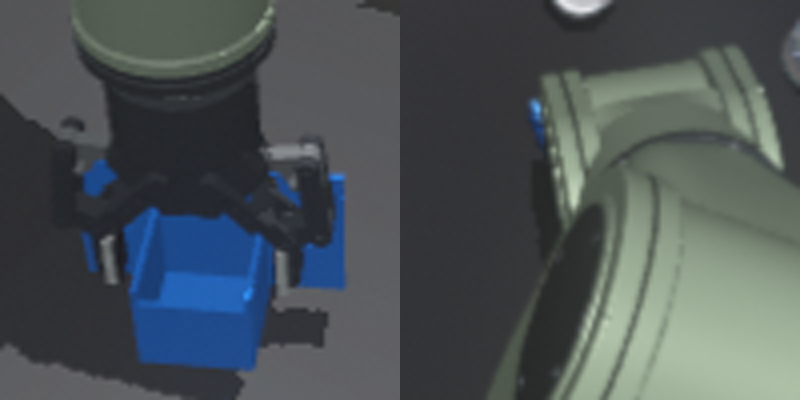

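The fingers straddle the box's side walls near crop (110,260) and (285,270); the top view is blocked by the arm. Closing.

```bash
python3 -m creep '[[[255,0,0,0,0,0,0],[255,0,0,0,0,0,0],[255,0,0,0,0,0,0],[255,0,0,0,0,0,0]]]' 60
python3 -m creep '[[[255,0,0,0.005,0,0,0],[255,0,0,0.015,0,0,0],[255,0,0,0.03,0,0,0]]]'
python3 - <<'E'
from h import *
q=bot.sense(); print(q['tcp_pos'],R.from_quat(q['ee_rot']).as_matrix()[:,1:],q['joints'])
E
```

```text
clock: 2.82
tcp_pos: [0.486, -0.1932, 0.0252]
ee_rot: [0.559, 0.829, 0.0, 0.001]
wrist_force: [-1.7, 0.3, 11.5]
finger_gap: 0.738
gripper_force: 64.7
clock: 3.2
tcp_pos: [0.4853, -0.1928, 0.0751]
ee_rot: [0.558, 0.83, -0.0, -0.001]
wrist_force: [-0.3, -0.1, -1.5]
finger_gap: 0.736
gripper_force: 66.3
[ 0.48527651 -0.19280018  0.07510656] [[ 9.26478392e-01 -1.21898295e-03]
 [ 3.76346628e-01  3.37752335e-04]
 [-1.00225021e-03 -9.99999200e-01]] [ 0.47392484  0.88377565 -0.29287785  1.82799841  0.48246457  0.50195052
  0.24008358]
```

```bash
python3 -m creep '[[[255,0,0.01,0.03,0,0,0],[255,0.0137,0.03,0.015,0,0,-3],[255,0.0137,0.04,0,0,0,-3],[255,0.0137,0.04,0,0,0,-3],[255,0.0137,0.04,0,0,0,-3]]]'
python3 -m creep '[[[255,0.0137,0.04,0,0,0,-3],[255,0,0.025,0,0,0,0],[255,0,0.008,0,0,0,0],[255,0,0,0,0,0,0]]]'
python3 - <<'E'
from h import *
q=bot.sense(); print(q['tcp_pos'],R.from_quat(q['ee_rot']).as_matrix()[:,1:],q['joints'])
s=grab('scene','s2');t=grab('top','t2')
can=np.zeros((600,800,3),np.uint8)
can[:480,:480]=cv2.resize(s['pixels'][120:240,225:345,::-1],(480,480),interpolation=2)
can[:320,480:]=cv2.resize(t['pixels'][170:270,185:285,::-1],(320,320),interpolation=2)
cv2.imwrite('pics/m4.png',can)
E
```

```text
clock: 3.82
tcp_pos: [0.5408, -0.0316, 0.1203]
ee_rot: [0.643, 0.766, 0.0, 0.0]
wrist_force: [0.5, 0.4, -1.9]
finger_gap: 0.737
gripper_force: 66.2
clock: 4.32
tcp_pos: [0.5541, 0.0396, 0.1198]
ee_rot: [0.662, 0.75, -0.0, 0.0]
wrist_force: [0.6, -1.2, -2.0]
finger_gap: 0.74
gripper_force: 66.3
[0.55410615 0.03963242 0.11975408] [[ 9.92328315e-01  8.71859564e-05]
 [ 1.23630546e-01 -1.76833336e-04]
 [ 6.46550926e-05 -9.99999981e-01]] [-0.01688481  0.83537027 -0.21593735  1.68130204  0.26469246  0.65359488
 -0.25100378]
```

View pics/m4.png

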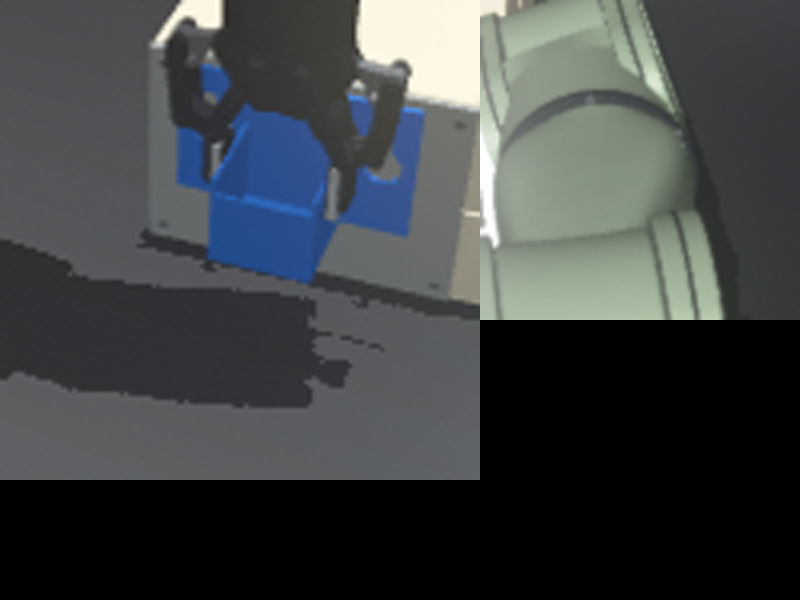

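The scene crop shows the held holder in front of the panel with its plate corners clear: right top (425,108), right bottom (408,236), left bottom (178,186), box front bottom (208,258) and (310,283). The top view is blocked. I'll compare these with the TCP-based model.

```bash
python3 - <<'E'
from h import *
s=load('s2'); T=np.array([.5541,.0396,.1198-.025]); 
def model(T,yaw):
    c,sn=np.cos(yaw),np.sin(yaw); X=np.array([-c,-sn,0]);Y=np.array([sn,-c,0]);Z=np.array([0,0,1])
    return lambda x,y,z:T+x*X+y*Y+z*Z
m=model(T,np.radians(7.1))
px=lambda a:np.array([225+(a[0]+.5)/4-.5,120+(a[1]+.5)/4-.5])
obs=[((-.075,-.032,.09),(425,108)),((-.075,-.032,0),(408,236)),((.075,-.032,0),(178,186)),((.032,.032,0),(208,258)),((-.032,.032,0),(310,283)),((.032,.032,.048),(210,195))]
for p,a in obs: print(p,px(a),px(a)-proj(s,m(*p)), 'at z:',(onz(s,px(a),m(*p)[2])-m(*p))[:2]*1e3)
E
```

```text
(-0.075, -0.032, 0.09) [330.875 146.625] [ 0.32858023 -2.00898142] at z: [-2.22547384  8.12217951]
(-0.075, -0.032, 0) [326.625 178.625] [ 0.2860536 -0.8387513] at z: [-0.56778066  3.44052662]
(0.075, -0.032, 0) [269.125 166.125] [ 0.55247121 -0.22635672] at z: [0.80077928 1.50955898]
(0.032, 0.032, 0) [276.625 184.125] [ 0.20280717 -0.99553069] at z: [-1.23318144  3.62601894]
(-0.032, 0.032, 0) [302.125 190.375] [ 0.03838193 -0.82647652] at z: [-1.1320481   2.83834494]
(0.032, 0.032, 0.048) [277.125 168.375] [ 0.17042259 -0.62133408] at z: [-0.70048351  2.33497789]
```

```bash
python3 -m creep '[[[255,-0.002,0.015,0,0,0,0.2],[255,-0.0015,0.01,0,0,0,0],[255,-0.0006,0.005,0,0,0,0],[255,0,0,0,0,0,0]]]'
python3 -m creep '[[[255,-0.0003,0.003,0,0,0,0],[255,0,0,0,0,0,0]]]'
python3 -m creep '[[[255,-0.0003,0.003,0,0,0,0],[255,0,0,0,0,0,0]]]'
```

```text
clock: 4.92
tcp_pos: [0.55, 0.0704, 0.1193]
ee_rot: [0.66, 0.751, -0.0, -0.0]
wrist_force: [-0.2, -0.4, -2.0]
finger_gap: 0.736
gripper_force: 66.3
clock: 5.18
tcp_pos: [0.5498, 0.0731, 0.1193]
ee_rot: [0.661, 0.751, -0.0, -0.0]
wrist_force: [-0.1, 0.2, -2.6]
finger_gap: 0.738
gripper_force: 66.3
clock: 5.42
tcp_pos: [0.5494, 0.0763, 0.1193]
ee_rot: [0.661, 0.751, -0.0, -0.0]
wrist_force: [-0.3, -0.1, -1.4]
finger_gap: 0.739
gripper_force: 66.3
```

```bash
python3 -m creep '[[[255,-0.0003,0.0025,0,0,0,0],[255,0,0,0,0,0,0]]]'
python3 -m creep '[[[255,-0.0002,0.0015,0,0,0,0],[255,0,0,0,0,0,0]]]'
python3 -m creep '[[[255,-0.0002,0.0015,0,0,0,0],[255,0,0,0,0,0,0]]]'
python3 - <<'E'
from h import *
s=grab('scene','s3')
cv2.imwrite('pics/m5.png',cv2.resize(s['pixels'][110:210,245:345,::-1],(600,600),interpolation=2))
E
```

```text
clock: 5.68
tcp_pos: [0.5491, 0.0788, 0.1193]
ee_rot: [0.661, 0.751, -0.0, -0.0]
wrist_force: [0.6, 0.9, -2.0]
finger_gap: 0.742
gripper_force: 66.3
clock: 5.92
tcp_pos: [0.5489, 0.0802, 0.1193]
ee_rot: [0.661, 0.751, -0.0, -0.0]
wrist_force: [-0.1, -0.4, -0.9]
finger_gap: 0.743
gripper_force: 66.3
clock: 6.18
tcp_pos: [0.5489, 0.0806, 0.1193]
ee_rot: [0.661, 0.751, -0.001, 0.0]
wrist_force: [0.3, -6.3, -1.0]
finger_gap: 0.736
gripper_force: 66.3
```

View pics/m5.png

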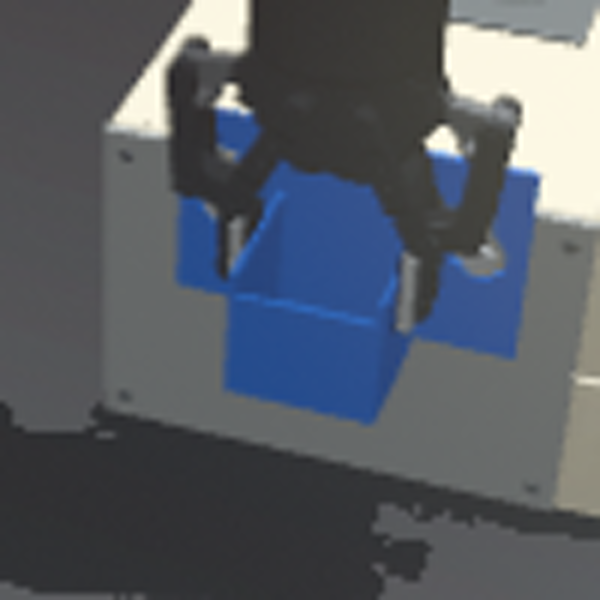

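Stud head a shows through keyhole a at crop (485,258) and the plate has touched the panel (6 N). I'll back off 1.5 mm and slide down.

```bash
python3 -m creep '[[[255,0.0003,-0.0022,0,0,0,0],[255,0,0,-0.004,0,0,0],[255,0,0,0,0,0,0]]]'
python3 -m creep '[[[255,0,0,-0.003,0,0,0],[255,0,0,-0.003,0,0,0],[255,0,0,0,0,0,0]]]'
```

```text
clock: 6.6
tcp_pos: [0.5489, 0.0794, 0.1149]
ee_rot: [0.661, 0.751, -0.0, -0.0]
wrist_force: [-0.5, 0.1, -2.4]
finger_gap: 0.739
gripper_force: 66.3
clock: 6.98
tcp_pos: [0.5489, 0.0793, 0.109]
ee_rot: [0.661, 0.751, -0.0, -0.0]
wrist_force: [-0.0, -0.0, -0.7]
finger_gap: 0.738
gripper_force: 66.3
```

```bash
python3 -m creep '[[[255,0,0,-0.003,0,0,0],[255,0,0,-0.003,0,0,0],[255,0,0,0,0,0,0]]]'
python3 -m creep '[[[255,0,0,-0.003,0,0,0],[255,0,0,-0.002,0,0,0],[255,0,0,0,0,0,0]]]'
```

```text
clock: 7.35
tcp_pos: [0.5489, 0.0793, 0.103]
ee_rot: [0.661, 0.751, -0.0, -0.0]
wrist_force: [1.0, -0.1, -2.3]
finger_gap: 0.739
gripper_force: 66.3
clock: 7.72
tcp_pos: [0.549, 0.0793, 0.0981]
ee_rot: [0.661, 0.751, -0.0, -0.0]
wrist_force: [0.4, -1.1, -2.0]
finger_gap: 0.739
gripper_force: 66.3
```

```bash
python3 -m creep '[[[255,0,0,-0.001,0,0,0],[255,0,0,0,0,0,0]]]'
python3 -m creep '[[[255,0,0,-0.001,0,0,0],[255,0,0,0,0,0,0]]]'
python3 - <<'E'
from h import *
s=grab('scene','s4')
cv2.imwrite('pics/m6.png',cv2.resize(s['pixels'][110:210,245:345,::-1],(600,600),interpolation=2))
E
```

```text
clock: 7.98
tcp_pos: [0.5491, 0.0793, 0.0972]
ee_rot: [0.661, 0.751, -0.0, -0.0]
wrist_force: [-1.1, 0.1, -2.1]
finger_gap: 0.738
gripper_force: 66.3
clock: 8.22
tcp_pos: [0.5492, 0.0795, 0.0966]
ee_rot: [0.661, 0.751, 0.0, 0.0]
wrist_force: [-2.7, 0.5, 5.6]
finger_gap: 0.738
gripper_force: 67.6
```

View pics/m6.png

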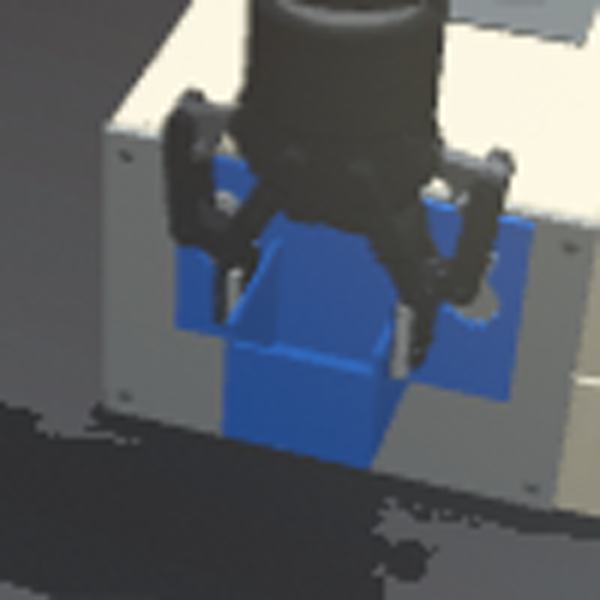

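Holder plate is now 23 mm lower, with keyhole a's opening below its stud (crop (485,300)). It rests on the studs with 5.6 N at the expected height, so I release and rise.

```bash
python3 -m creep '[[[50,0,0,0,0,0,0],[30,0,0,0,0,0,0],[0,0,0,0,0,0,0],[0,0,0,0,0,0,0],[0,0,0,0,0,0,0]]]'
python3 -m creep '[[[0,0,0,0.01,0,0,0],[0,0,0,0.03,0,0,0],[0,0,0,0.05,0,0,0],[0,0,-0.02,0.05,0,0,0],[0,-0.01,-0.06,0.02,0,0,0]]]'
python3 -m creep '[[[0,-0.015,-0.06,0,0,0,0],[0,-0.015,-0.06,0,0,0,0],[0,-0.015,-0.06,0,0,0,0],[0,-0.015,-0.06,0,0,0,0],[0,-0.015,-0.06,0,0,0,0]]]'
python3 - <<'E'
from h import *
q=bot.sense(); print(q['tcp_pos'],R.from_quat(q['ee_rot']).as_matrix()[:,1],q['joints'])
s=grab('scene','s5');t=grab('top','t5')
can=np.zeros((600,800,3),np.uint8)
can[:480,:480]=cv2.resize(s['pixels'][110:190,255:335,::-1],(480,480),interpolation=2)
can[:600,500:800]=cv2.resize(t['pixels'][170:270,190:240,::-1],(300,600),interpolation=2)
cv2.imwrite('pics/m7.png',can)
E
```

```text
clock: 8.9
tcp_pos: [0.549, 0.0793, 0.0962]
ee_rot: [0.661, 0.751, -0.0, -0.0]
wrist_force: [0.7, -0.3, -0.6]
finger_gap: 1.002
gripper_force: 0.0
clock: 9.52
tcp_pos: [0.54, 0.0021, 0.2589]
ee_rot: [0.659, 0.752, 0.002, 0.001]
wrist_force: [0.9, -1.7, -0.7]
finger_gap: 0.999
gripper_force: 0.0
clock: 10.15
tcp_pos: [0.4635, -0.3011, 0.2567]
ee_rot: [0.661, 0.751, 0.0, 0.0]
wrist_force: [0.6, -0.8, 0.1]
finger_gap: 1.001
gripper_force: 0.0
[ 0.46349638 -0.30110422  0.25666246] [9.91892670e-01 1.27077120e-01 5.79949258e-04] [ 0.67977387  0.65354946 -0.30891131  1.52324405  0.22176535  0.99865013
  0.43771087]
```

View pics/m7.png

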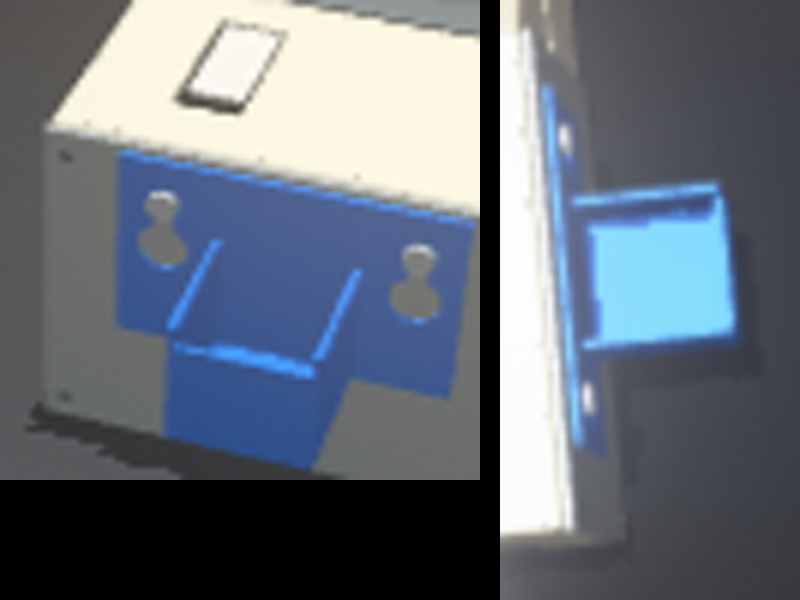

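The holder hangs with both studs in the slots' upper ends, heads at crop (160,205) and (418,258), and sits parallel to the panel in the top crop. Next I check the box centre and the surroundings of the amber bottle.

```bash
python3 - <<'E'
from h import *
t=load('t5')
for u in((226.25,200.1),(229.25,225.1)): print(onz(t,u,.130)[:2],onz(t,u,.120)[:2])
print('clear',onz(load('top0'),(376.5,202),.128))
p=t['pixels'];
hsv=cv2.cvtColor(p[195:230,195:235],cv2.COLOR_RGB2HSV); m=cv2.inRange(hsv,(90,80,225),(110,255,255))
n,l,st,c=cv2.connectedComponentsWithStats(m);k=1+np.argmax(st[1:,4]); print(st[k],onz(t,c[k]+[195,195],.076))
E
```

```text
[0.5842131 0.0510521] [0.58562019 0.05224837]
[0.52047985 0.04093042] [0.52140218 0.04204971]
clear [ 0.58928021 -0.33159338  0.128     ]
[  9   8  25  25 462] [0.54876965 0.0823394  0.076     ]
```

```bash
python3 -m creep '[[[0,-0.006,-0.032,0,0,0,0],[0,-0.0065,-0.0325,0,0,0,0],[0,0,0,-0.04,0,0,0],[0,0,0,-0.04,0,0,0],[0,0,0,0,0,0,0]]]'
python3 - <<'E'
from h import *
q=bot.sense(); print(q['tcp_pos'],R.from_quat(q['ee_rot']).as_matrix()[:,1])
s=grab('scene','s6')
cv2.imwrite('pics/m8.png',cv2.resize(s['pixels'][200:350,80:280,::-1],(800,600),interpolation=2))
E
```

```text
clock: 10.88
tcp_pos: [0.451, -0.3631, 0.1747]
ee_rot: [0.661, 0.751, -0.0, -0.002]
wrist_force: [-0.2, -0.3, 0.9]
finger_gap: 1.001
gripper_force: 0.0
[ 0.45099461 -0.36312542  0.17468411] [ 0.99187705  0.12717211 -0.0026782 ]
```

View pics/m8.png

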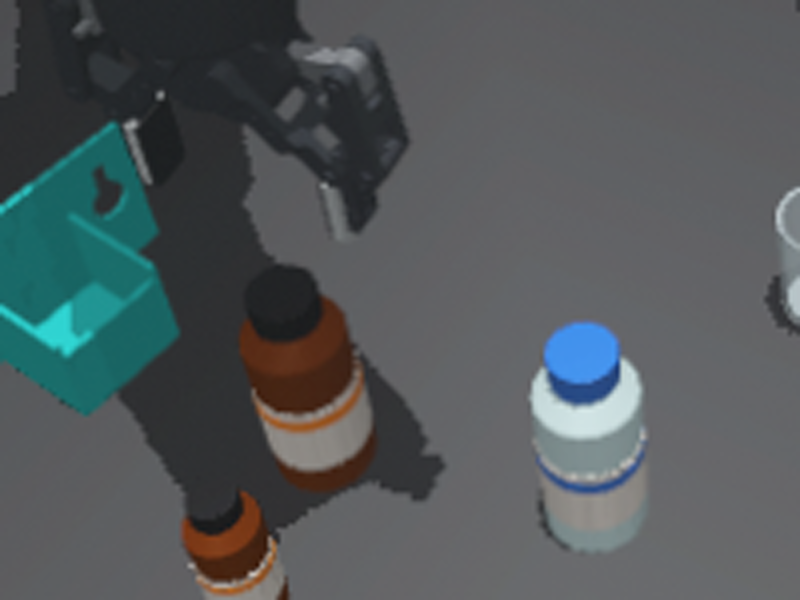

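The gripper is open above the amber bottle (cap at crop (285,290)); the clear bottle is well clear at (583,355) and the turquoise look-alike is close to the left finger. I'll check numbers for clearance.

```bash
python3 - <<'E'
from h import *
s=load('s6');t=load('top0')
px=lambda a:np.array([80+(a[0]+.5)/4-.5,200+(a[1]+.5)/4-.5])
print('tips mid',onz(s,px((248,208)),.188),'cap',onz(s,px((286,290)),.128))
hsv=cv2.cvtColor(t['pixels'][290:340,350:425],cv2.COLOR_RGB2HSV); m=cv2.inRange(hsv,(80,120,90),(93,255,255))
c=np.argwhere(m)[:,::-1]+[350,290]
for u in (c[c[:,1].argmin()],c[c[:,0].argmax()],c[c[:,0].argmin()],c[(c[:,0]-c[:,1]).argmax()]): print(u,onz(t,u,.058)[:2],onz(t,u,.09)[:2])
E
```

```text
tips mid [ 0.45031547 -0.3682992   0.188     ] cap [ 0.45242069 -0.36276194  0.128     ]
[376 301] [ 0.3367456  -0.34417761] [ 0.33818707 -0.33868689]
[416 332] [ 0.25831644 -0.45040102] [ 0.26156769 -0.44245916]
[358 325] [ 0.27332281 -0.29766725] [ 0.27622779 -0.29324977]
[399 304] [ 0.33023702 -0.40497091] [ 0.33182869 -0.39807737]
```

```bash
python3 -m creep '[[[0,0,-0.002,-0.035,0,0,0],[0,0,0,-0.035,0,0,0],[0,0,0,-0.03,0,0,0],[0,0,0,-0.0135,0,0,0],[0,0,0,0,0,0,0]]]'
python3 -m creep '[[[255,0,0,0,0,0,0],[255,0,0,0,0,0,0],[255,0,0,0,0,0,0],[255,0,0,0,0,0,0],[255,0,0,0,0,0,0]]]' 45
python3 -m creep '[[[255,0,0,0.004,0,0,0],[255,0,0,0.015,0,0,0],[255,0,0,0.03,0,0,0],[255,0,0,0.04,0,0,0],[255,0,0,0.04,0,0,0]]]'
python3 - <<'E'
from h import *
q=bot.sense(); print(q['tcp_pos'],R.from_quat(q['ee_rot']).as_matrix()[:,1:])
s=grab('scene','s7')
cv2.imwrite('pics/m9.png',cv2.resize(s['pixels'][200:350,80:280,::-1],(800,600),interpolation=2))
E
```

```text
clock: 11.55
tcp_pos: [0.4522, -0.366, 0.0632]
ee_rot: [0.661, 0.751, -0.0, 0.0]
wrist_force: [-0.1, 0.1, -0.2]
finger_gap: 1.002
gripper_force: 0.0
clock: 12.18
tcp_pos: [0.4521, -0.3662, 0.0635]
ee_rot: [0.661, 0.751, -0.0, 0.001]
wrist_force: [-1.6, 0.3, 12.5]
finger_gap: 0.573
gripper_force: 44.7
clock: 12.8
tcp_pos: [0.4517, -0.3656, 0.1936]
ee_rot: [0.661, 0.751, 0.0, 0.0]
wrist_force: [0.4, -0.1, -1.9]
finger_gap: 0.57
gripper_force: 46.9
[ 0.45169398 -0.36559758  0.19356946] [[ 9.91886083e-01  3.89372319e-04]
 [ 1.27129327e-01 -1.71623307e-04]
 [ 3.64394661e-04 -9.99999909e-01]]
```

View pics/m9.png

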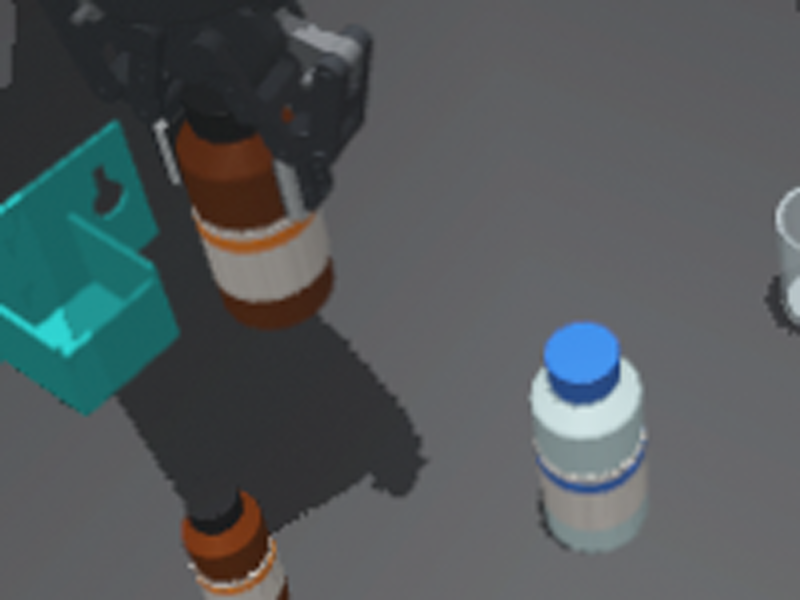

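The amber bottle is held upright (crop (255,220)) and lifted, with its neighbours undisturbed. Carrying it over the holder.

```bash
python3 -m creep '[[[255,0.002,0.01,0.03,0,0,0],[255,0.005,0.025,0.01,0,0,0],[255,0.01,0.045,0,0,0,0],[255,0.01,0.045,0,0,0,0],[255,0.01,0.045,0,0,0,0]]]'
python3 -m creep '[[[255,0.01,0.045,0,0,0,0],[255,0.01,0.045,0,0,0,0],[255,0.01,0.045,0,0,0,0],[255,0.01,0.045,0,0,0,0],[255,0.01,0.04,0,0,0,0]]]'
python3 -m creep '[[[255,0.006,0.03,0,0,0,0],[255,0.004,0.018,0,0,0,0],[255,0,0.008,0,0,0,0],[255,0,0,0,0,0,0]]]'
```

```text
clock: 13.48
tcp_pos: [0.4889, -0.1942, 0.2321]
ee_rot: [0.661, 0.751, 0.0, 0.0]
wrist_force: [1.4, 0.3, -2.1]
finger_gap: 0.567
gripper_force: 47.3
clock: 14.1
tcp_pos: [0.5389, 0.0261, 0.2321]
ee_rot: [0.66, 0.751, 0.0, 0.0]
wrist_force: [1.1, -0.9, -1.0]
finger_gap: 0.566
gripper_force: 47.3
clock: 14.6
tcp_pos: [0.5487, 0.0798, 0.2314]
ee_rot: [0.661, 0.751, -0.0, 0.0]
wrist_force: [-1.5, -0.8, -1.3]
finger_gap: 0.568
gripper_force: 47.3
```

```bash
python3 -m creep '[[[255,0,0.0005,-0.02,0,0,0],[255,0,0,-0.01,0,0,0],[255,0,0,-0.008,0,0,0],[255,0,0,-0.008,0,0,0],[255,0,0,0,0,0,0]]]'
python3 - <<'E'
from h import *
s=grab('scene','s8')
cv2.imwrite('pics/m10.png',cv2.resize(s['pixels'][90:190,245:345,::-1],(600,600),interpolation=2))
E
```

```text
clock: 15.22
tcp_pos: [0.5487, 0.0806, 0.1849]
ee_rot: [0.661, 0.751, -0.0, -0.0]
wrist_force: [-0.8, -0.6, -1.4]
finger_gap: 0.571
gripper_force: 47.3
```

View pics/m10.png

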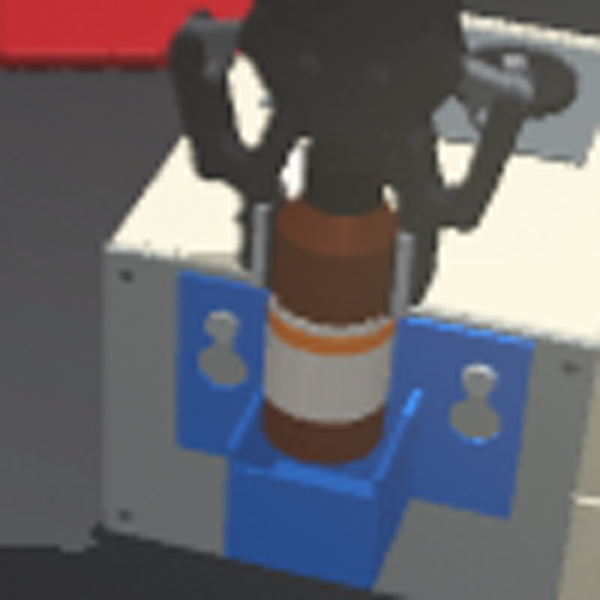

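The bottle is inside the box's mouth, with its bottom at crop (323,455) between the side walls at about (240,430) and (400,430), and the forces are quiet. Lowering it further.

```bash
python3 -m creep '[[[255,0,0,-0.01,0,0,0],[255,0,0,-0.01,0,0,0],[255,0,0,-0.008,0,0,0],[255,0,0,0,0,0,0]]]'
python3 -m creep '[[[255,0,0,-0.006,0,0,0],[255,0,0,-0.005,0,0,0],[255,0,0,-0.003,0,0,0],[255,0,0,0,0,0,0]]]'
```

```text
clock: 15.78
tcp_pos: [0.5485, 0.0807, 0.1566]
ee_rot: [0.661, 0.751, -0.0, -0.0]
wrist_force: [0.2, 0.3, -0.5]
finger_gap: 0.571
gripper_force: 47.3
clock: 16.27
tcp_pos: [0.5487, 0.0808, 0.1431]
ee_rot: [0.661, 0.751, -0.0, -0.0]
wrist_force: [1.0, 0.2, -1.8]
finger_gap: 0.575
gripper_force: 47.3
```

```bash
python3 -m creep '[[[255,0,0,-0.0015,0,0,0],[255,0,0,0,0,0,0]]]'
```

```text
clock: 16.52
tcp_pos: [0.5488, 0.0808, 0.1418]
ee_rot: [0.661, 0.751, -0.0, -0.0]
wrist_force: [-0.4, 0.4, -1.2]
finger_gap: 0.564
gripper_force: 47.3
```

```bash
python3 -m creep '[[[255,0,0,-0.001,0,0,0],[255,0,0,0,0,0,0]]]'
python3 -m creep '[[[255,0,0,-0.001,0,0,0],[255,0,0,0,0,0,0]]]'
python3 -m creep '[[[255,0,0,-0.0005,0,0,0],[255,0,0,0,0,0,0]]]'
```

```text
clock: 16.77
tcp_pos: [0.5488, 0.0808, 0.1408]
ee_rot: [0.661, 0.751, -0.0, -0.0]
wrist_force: [0.8, -0.4, -0.7]
finger_gap: 0.567
gripper_force: 47.3
clock: 17.02
tcp_pos: [0.5488, 0.0808, 0.1397]
ee_rot: [0.661, 0.751, -0.0, -0.0]
wrist_force: [-0.2, -0.1, -2.0]
finger_gap: 0.57
gripper_force: 47.3
clock: 17.27
tcp_pos: [0.5488, 0.0808, 0.1393]
ee_rot: [0.661, 0.751, -0.0, -0.0]
wrist_force: [0.5, 0.1, -1.7]
finger_gap: 0.566
gripper_force: 47.3
```

```bash
python3 -m creep '[[[255,0,0,-0.0007,0,0,0],[255,0,0,0,0,0,0]]]'
python3 -m creep '[[[255,0,0,-0.0007,0,0,0],[255,0,0,0,0,0,0]]]'
```

```text
clock: 17.52
tcp_pos: [0.5488, 0.0808, 0.1387]
ee_rot: [0.661, 0.751, 0.0, 0.0]
wrist_force: [-0.1, -0.2, 1.1]
finger_gap: 0.572
gripper_force: 47.6
clock: 17.77
tcp_pos: [0.5489, 0.0806, 0.1383]
ee_rot: [0.661, 0.751, 0.0, 0.0]
wrist_force: [-1.6, -1.1, 8.0]
finger_gap: 0.568
gripper_force: 48.3
```

The bottle stands on the floor (8 N of support). Release, rise and back away, then check.

```bash
python3 -m creep '[[[90,0,0,0,0,0,0],[60,0,0,0,0,0,0],[0,0,0,0,0,0,0],[0,0,0,0,0,0,0]]]'
python3 -m creep '[[[0,0,0,0.01,0,0,0],[0,0,0,0.03,0,0,0],[0,0,0,0.05,0,0,0],[0,0,0,0.05,0,0,0],[0,0,-0.04,0.02,0,0,0]]]'
python3 -m creep '[[[0,-0.01,-0.05,0,0,0,0],[0,-0.01,-0.06,0,0,0,0],[0,-0.01,-0.06,0,0,0,0],[0,0,-0.03,0,0,0,0],[0,0,0,0,0,0,0]]]'
python3 - <<'E'
from h import *
s=grab('scene','s9');t=grab('top','t9')
can=np.zeros((420,800,3),np.uint8)
can[:,:]=0
can[:420,:500]=cv2.resize(s['pixels'][90:350,110:420,::-1],(500,420),interpolation=2)
can[:420,510:790]=cv2.resize(t['pixels'][165:270,185:255,::-1],(280,420),interpolation=2)
cv2.imwrite('pics/m11.png',can)
# bystanders unchanged?
b=load('scene0')['pixels'].astype(int); d=np.abs(b-s['pixels']).max(2)
for n,(u,v,w,h) in dict(clear=(205,278,45,65),beaker=(268,240,35,45),tip=(350,220,55,70)).items(): print(n,(d[v:v+h,u:u+w]>40).sum())
E
```

```text
clock: 18.27
tcp_pos: [0.5488, 0.0808, 0.1379]
ee_rot: [0.661, 0.751, -0.0, -0.0]
wrist_force: [-0.1, 0.1, -0.1]
finger_gap: 0.998
gripper_force: 0.0
clock: 18.9
tcp_pos: [0.5491, 0.0427, 0.3012]
ee_rot: [0.659, 0.752, 0.002, 0.001]
wrist_force: [0.5, -0.4, -1.7]
finger_gap: 0.997
gripper_force: 0.0
clock: 19.52
tcp_pos: [0.5183, -0.1614, 0.2984]
ee_rot: [0.662, 0.75, -0.0, 0.0]
wrist_force: [0.6, -0.3, -0.8]
finger_gap: 0.996
gripper_force: 0.0
clear 0
beaker 0
tip 0
```

View pics/m11.png

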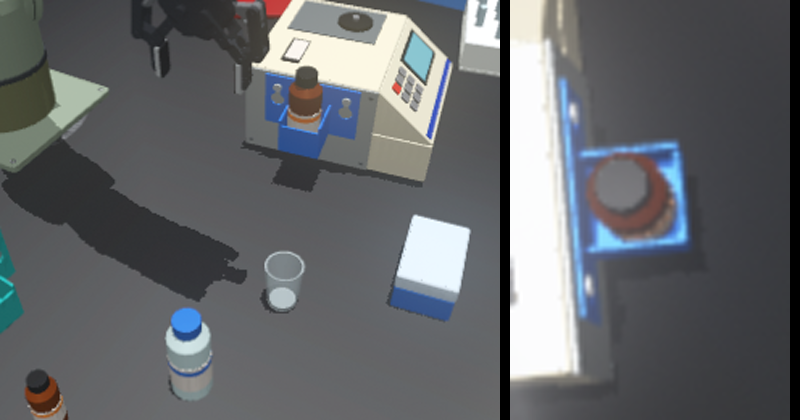

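The bottle stands upright in the hung holder: scene crop (305,100), top crop (630,195). The bystanders have not changed.

```bash
python3 -c "
from rig import bot; print(bot.sense()['wrist_force']); print(bot.sign_off())"
```

```text
[ 0.74275147  0.58935978 -0.2597351 ]
the job is handed in; nothing more can be done
None
```

The blue holder hangs locked on both studs, the larger amber bottle stands upright in it, the clear bottle, beaker and tip box are where they were, and the job is handed in; no verdict came back.

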